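Count along the spool rack and push the spool into the third gap

ROBOT

A 6-joint arm with a two-finger parallel gripper is mounted at the origin on a cart in front of the work surface, level with it; the furniture and walls round the work are solid. World frame = base frame: x ahead of the robot, y to its left, z up, the work surface at z = 0. Lengths are in mm, angles in rad, forces in N, time in s.
With the tool pointing down it reaches from about 375 to 925 mm from the base axis. Payload 5.7 kg.
Tool frame: the origin (TCP) lies at the very end of the fingers, on their centre line; the grasp point (between the pads) lies 19 mm behind it (r.hold_point_z is the distance from the TCP to the grasp point, in mm); z points along the fingers, y is the line along which they close (so a half turn about z gives the same grasp; the last joint's range is limited). The gripper opens to 88 mm and grips with 3 to 60 N. Pads are 20 mm wide; open, the fingers measure 115 mm over their backs; the gripper's body (75 mm by 178 mm) begins 61 mm behind the grasp point.
Start: joints at [-1.36, 0.359, 1.51, -0, 1.272, -0.115], TCP at [192.024, -568.409, 222.623] pointing down, gripper open.
Joint ranges: [-2.97, 2.97], [-1.01, 2.36], [0.21, 2.38], [-0.96, 4.11], [0.2, 2.71], [-2.98, 2.98]. Speed limits (rad/s): [2.39, 2.39, 3.14, 3.14, 3.14, 3.14].

INTERFACE

Orientations are given as a unit quaternion [w, x, y, z].
In Python, from plant import r gives the robot as it stands. The module is installed in compiled form; this text tells all that it offers.
- The arm moves only by the tool carry_out, never from a script. Its argument "increments" is a list that holds one entry, the list of rows, each a list of 6 numbers: the shift along the tool's x, y, z in mm, then the turn, a rotation vector about the tool's x, y, z in rad. A call has exactly 5 rows; each row is the pose to reach, as a shift and turn from the pose commanded when the call began, along the tool's axes at that moment; what a row does not reach only later rows make up. A row lasts 1/8 s, in which the tool goes at most 62.5 mm and 10.7 degrees, less where a joint would pass 70% of its speed; a pose out of reach is approached as far as the arm can. A call with a gripper value outside its range is refused whole. "fingers" is the finger opening in mm, from 0 to 87.8, set as the call begins (left out, the last holds). The fingers move at their own pace and stop on an object; the grip force is fixed at half the most. Time passes only in rows, so rows that repeat a pose let the fingers close, or fill a call up. It gives the time, the measured TCP pose, the force, the opening and the grip force at its end, in the units of the state.
- r.get_state(): the state, without advancing time (a new reading comes with each control period).
- r.camera(name): name is "scene" or "top" or "wrist"; returns the picture (420x560x3 uint8, red, green, blue); there is no depth.
- r.camera_model(name): a dict with "camera_matrix" (3x3 intrinsics, pixels), "R" (3x3) and "t" (3): a world point X has camera coordinates R X + t; the wrist camera has in their place "tool_from_camera" (4x4, takes a point from camera to tool coordinates, whose origin is the TCP and whose axes are the flange's). Camera axes: x right, y down, z forward; pixel columns grow to the right and rows downward; lengths in mm; the calibration is good to about 2 mm. A picture is of the moment at which its call begins: read the wrist's pose just before it. camera_model takes no time and is no camera call.
- r.job_done(): hands the job in; it is judged then, once.
The state is a dict: "time": time; "qpos": joint angles; "joint_velocities": joint speeds; "joint_efforts": joint torques, N m; "tool_pos": TCP position; "tool_rot": TCP orientation; "force": force on the tool from outside, world axes, zero at the start; "wrist_torque": the same for the moment, N m; "opening": finger opening in mm; "gripper_force": force on a finger pad.
Only numpy, scipy, OpenCV 4.12 (cv2) and the standard library are available. Lean on these libraries where they do the work, as an engineer would, in place of code of your own. Each camera call takes 0.05 s, during which the arm holds its last target. There are 200 camera calls.

TASK

With the gripper shut, run a fingertip lightly along the top of the rack's aluminium rail, starting over the first gap next to the red end post, counting the gaps, and stop over the third gap. Then push the loose solder spool across the bench into that third gap until it is fully home against the back, leaving it standing upright, and come away clear. Nothing is gripped or lifted: the spool only slides on the bench, and the spools already in the rack and the other things on the bench stay where they are.

Things in the scene. Friction and masses are not known exactly. Their poses are not given: they have to be found in the camera images.
- rack: plywood divider rack, fixed, six gaps in a row, open to the front, above and below (the bench is their floor). Origin: on the bench, middle of the mouth line (front ends of the dividers); x points into the gaps, y along the row. Dividers 6 mm thick, 42 high, round-ended; gaps 60 mm wide, centres at y = -165, -99, -33, 33, 99, 165 mm. Back wall at x = 50 to 58 mm
- count_rail: aluminium bar above all six gaps, along the rack's y, 398 mm long, 18 wide (rack x = 19 to 37 mm), flat top 58 mm above the bench; a dark line over each inner divider. Sprung: gives downward up to 6 mm (0.6 N to start, 3 N fully down) and comes back. Origin: middle of its underside, 50 mm above the bench
- end_red: red end post, fixed, touching one end of the rack (left or right end, it varies), 62 x 18 x 66 mm high, standing on the bench. Origin: centre of its foot, 28 mm behind the mouth line. Counted from it, the centres of the first, second and third gap lie 45, 111 and 177 mm away along the rack's y
- end_grey: grey end post, the same, at the other end of the rack
- spool: the loose solder spool to be pushed, black flanges and silvery winding, 54 mm in diameter, 35 mm high, standing upright on the bench alone in front of the rack. Origin: centre of its foot. Fully home in a gap its centre is 23 mm behind the mouth line and it protrudes 4 mm
- spool_a: a like spool already standing loose in one end gap of the rack; leave it
- spool_b: a like spool already standing loose in the second gap from the opposite end of the rack to spool_a; leave it
- screw_box: bystander: loose blue box of screws, 60 x 83 x 46 mm, origin at its foot
- tape_measure: bystander: loose yellow tape measure, 71 x 82 x 32 mm, origin at its foot
- caliper: bystander: loose steel caliper, 68 x 168 x 10 mm, origin at its foot
- pencil: bystander: loose orange pencil, 149 mm long, 8 mm thick, origin at its underside
Not all that is in view belongs to the job. What is shaped like the spool but pink is not meant.

How it is judged:
By the outcome, as a careful person would: the job done as asked, in the order asked, and still so for the second after the job is handed in, with the robot touching nothing.
It also fails if it takes over 64 s, if anything falls off the work surface, if the arm or the gripper's body presses on something with over 40 N, if the wrist force passes 120 N, or if a joint passes its speed limit or range.

## Working session

There is one attempt and no reset: what is moved stays moved. The work goes in short steps, Python scripts to look and compute and a tool call to move; the robot and the scene stay as the last step left them, time stands still between calls to the robot, and variables do not carry over. Pictures are saved under pics/ and viewed, at most 10 in all, crops included, and the job is handed in when it is done.

Besides the shell and the picture viewer there is one more tool, called after "Request:" as name(argument=value, ...) on one line, values as JSON. carry_out: Moves the arm, as the interface text tells. Its arguments: {"type":"object","properties":{"increments":{"type":"array"},"fingers":{"type":"number"}},"required":["increments"]}

```bash
mkdir -p pics; python3 - <<'E'
from plant import r
import cv2,json
s=r.get_state()
print({k:s[k] for k in('time','tool_pos','tool_rot','force','opening')}, r.hold_point_z)
for n in('top','scene'):
    cv2.imwrite(f'pics/{n}0.png',r.camera(n)[:,:,::-1]); print(n,r.camera_model(n))
E
```

```text
{'time': 0.0, 'tool_pos': array([ 191.87536288, -567.79454323,  221.84027398]), 'tool_rot': array([-8.79208336e-04,  9.86763336e-01,  1.62164560e-01, -4.16146704e-05]), 'force': array([-0.84404183, -0.41874865,  0.00205351]), 'opening': 87.82466344277461} 18.700000000000003
top {'camera_matrix': array([[543.33400111,   0.        , 275.77565402],
       [  0.        , 543.33400111, 218.52250485],
       [  0.        ,   0.        ,   1.        ]]), 'R': array([[ 0.09500011, -0.99546926, -0.00399221],
       [-0.77950711, -0.07189483, -0.6222538 ],
       [ 0.61914751,  0.06222614, -0.78280538]]), 't': array([ -12.71605915,  455.06346918, 1268.57813062])}
scene {'camera_matrix': array([[463.81198514,   0.        , 271.1908099 ],
       [  0.        , 463.81198514, 205.50778969],
       [  0.        ,   0.        ,   1.        ]]), 'R': array([[ 0.43702443, -0.89933372, -0.01443985],
       [-0.3799654 , -0.17004246, -0.90923697],
       [ 0.81525207,  0.40284541, -0.4160284 ]]), 't': array([-172.16887448,  275.15359034,  716.47036185])}
```

View pics/top0.png

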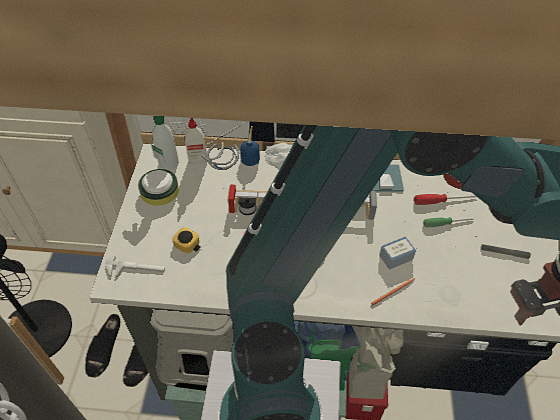

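View pics/scene0.png

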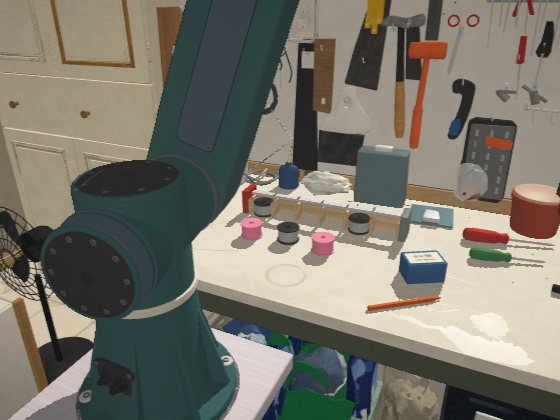

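The top view shows the red post at about (232,198) and the grey post at about (373,205), with the arm hiding the middle of the rack. In the scene view the red post is at (249,196) and the grey post at (404,222). Racked spools stand at (263,206), next to red, and (358,223). There are three candidates in front: pink (251,229), black/silver (288,232) and pink (322,243). The black/silver one fits the description. I'll confirm it with an enlarged crop.

```bash
cat > h.py <<'E'
import numpy as np, cv2
from plant import r
from scipy.spatial.transform import Rotation as Ro
def world(n,px,z):
    m=r.camera_model(n)
    d=np.linalg.inv(m['camera_matrix'])@[px[0],px[1],1.]
    R,t=m['R'],m['t']; c=-R.T@t; d=R.T@d
    return c+d*(z-c[2])/d[2]
def proj(n,X):
    m=r.camera_model(n); p=m['camera_matrix']@(m['R']@np.asarray(X,float)+m['t']); return p[:2]/p[2]
def crop(n,x0,y0,w,h,k,f):
    cv2.imwrite(f,cv2.resize(r.camera(n)[y0:y0+h,x0:x0+w,::-1],None,fx=k,fy=k,interpolation=cv2.INTER_CUBIC))
E
python3 - <<'E'
from h import *
crop('scene',230,170,195,100,4,'pics/c1.png')
print(world('scene',(288,226),35),world('scene',(251,224),35),world('scene',(322,238),35))
print(world('scene',(249,187),66),world('scene',(404,208),66),world('top',(232,187),66),world('top',(373,196),66))
E
```

```text
[506.34227794   8.9844466   35.        ] [478.99689675  95.50308539  35.        ] [483.39520518 -86.36472939  35.        ]
[620.26655265 176.24799846  66.        ] [ 654.83073999 -233.67166038   66.        ] [635.28061919 178.81402567  66.        ] [ 638.09267603 -239.23012007   66.        ]
```

View pics/c1.png

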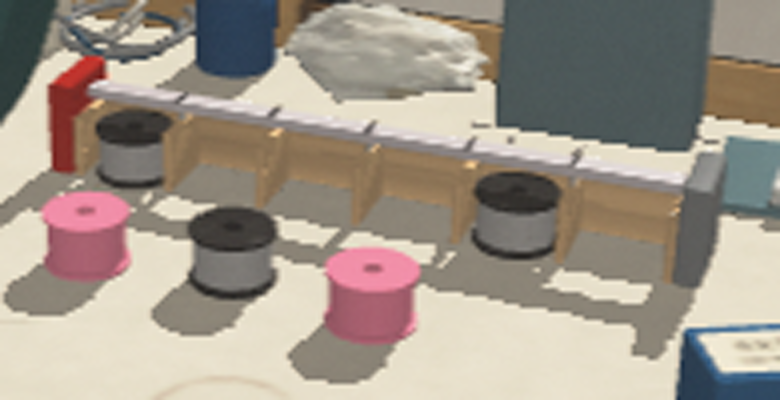

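Red is at the left (world +y), with racked spools in gaps 1 and 5. The target spool is at crop (232,250), between two pink ones at (87,235) and (372,295). The rail's dark lines are at about (183,97), (275,112), (370,127), (473,145) and (577,158). I'll fit the rack pose to these.

```bash
python3 - <<'E'
from h import *
from scipy.optimize import least_squares
L=[(183,99),(275,113),(370,128),(473,146),(577,160)]; ys=[132,66,0,-66,-132]
P=[(230+a/4,170+b/4) for a,b in L]
W=np.array([world('scene',p,58) for p in P]);print(W.round(1))
rk=lambda q,x,y,z:[q[0]+x*np.cos(q[2])-y*np.sin(q[2]),q[1]+x*np.sin(q[2])+y*np.cos(q[2]),z]
f=lambda q:np.ravel([proj('scene',rk(q,28,y,58))-p for y,p in zip(ys,P)])
s=least_squares(f,[600,-30,0],x_scale=[100,100,.1]);q=s.x;print(q,s.fun.round(2))
for y in(165,99,33,-33):print('gap',y,np.round(rk(q,28,y,58),1))
print('gap3 mouth/home',rk(q,0,33,0),rk(q,23,33,0))
print('posts top px',proj('top',rk(q,28,210,66)),proj('top',rk(q,28,-210,66)))
for c in((232,229),(87,211),(372,269)): print(world('scene',(230+c[0]/4,170+c[1]/4),35).round(1))
print('foot front',world('scene',(230+232/4,170+296/4),0))
print(r.camera_model('wrist'))
E
```

```text
[[ 618.4   94.6   58. ]
 [ 621.9   29.8   58. ]
 [ 624.6  -34.9   58. ]
 [ 624.9 -103.    58. ]
 [ 631.1 -167.2   58. ]]
[ 5.96348989e+02 -3.71322855e+01  3.88737994e-02] [-0.28 -0.19 -0.06  0.01  0.38  0.12 -0.17 -0.37  0.12  0.32]
gap 165 [617.9 128.8  58. ]
gap 99 [620.5  62.9  58. ]
gap 33 [623.   -3.1  58. ]
gap -33 [625.6 -69.   58. ]
gap3 mouth/home [np.float64(595.0664769874892), np.float64(-4.157216661807375), 0] [np.float64(618.0491006946581), np.float64(-3.263344447966645), 0]
posts top px [232.74264804 191.91452238] [375.314824   197.59785765]
[500.3   6.3  35. ]
[485.7  97.   35. ]
[487.7 -87.2  35. ]
foot front [482.60081504  -1.62513744   0.        ]
{'camera_matrix': array([[378.62124073,   0.        , 283.12348633],
       [  0.        , 378.62124073, 222.27705562],
       [  0.        ,   0.        ,   1.        ]]), 'tool_from_camera': array([[-1.47027953e-03, -9.70652475e-01, -2.40482039e-01,
         6.44594936e+01],
       [ 9.99998888e-01, -1.36737646e-03, -5.94766044e-04,
        -5.54399567e-01],
       [ 2.48481654e-04, -2.40482647e-01,  9.70653406e-01,
        -1.61205530e+02],
       [ 0.00000000e+00,  0.00000000e+00,  0.00000000e+00,
         1.00000000e+00]])}
```

```bash
cat >> h.py <<'E'
def goto(x,y,z,yaw=0.039,p=None):
    s=r.get_state(); R=Ro.from_quat(s['tool_rot'],scalar_first=True)
    T=Ro.from_matrix([[np.cos(yaw),np.sin(yaw),0],[np.sin(yaw),-np.cos(yaw),0],[0,0,-1]])
    print('t',round(s['time'],2),'pos',s['tool_pos'].round(1),'F',s['force'].round(2),'open',round(s['opening'],1))
    print('inc',R.inv().apply(np.array([x,y,z])-s['tool_pos']).round(1),(R.inv()*T).as_rotvec().round(3))
E
python3 -c "
from h import *
goto(618,129,150)"
```

```text
t 0.15 pos [ 191.9 -567.9  222. ] F [ 0.03  0.21 -0.42] open 88.2
inc [ 626.7 -523.8   72.9] [-0.001  0.     0.287]
```

Request:
carry_out(increments=[[[48,-40,0,0,0,0.06],[96,-80,0,0,0,0.12],[144,-120,0,0,0,0.18],[192,-160,0,0,0,0.24],[240,-200,0,0,0,0.287]]], fingers=0)

```text
time: 0.78
tool_pos: [356.1, -300.3, 222.6]
tool_rot: [-0.0, 1.0, 0.018, 0.0]
force: [0.5, -0.1, 0.2]
opening: 41.7
gripper_force: 0.0
```

```bash
python3 -c "
from h import *
goto(618,129,150)"
```

```text
t 0.78 pos [ 356.1 -300.3  222.6] F [ 0.49 -0.15  0.22] open 41.7
inc [ 277.4 -419.5   72.7] [-0.    -0.    -0.002]
```

Request:
carry_out(increments=[[[36,-48,0,0,0,0],[72,-96,0,0,0,0],[108,-144,0,0,0,0],[144,-192,0,0,0,0],[180,-240,0,0,0,0]]])

```text
time: 1.4
tool_pos: [526.8, -53.5, 222.7]
tool_rot: [0.0, 1.0, 0.019, 0.0]
force: [-0.1, -0.8, 0.2]
opening: 0.4
gripper_force: 0.0
```

Request:
carry_out(increments=[[[24,-45,10,0,0,0],[48,-90,30,0,0,0],[72,-135,50,0,0,0],[96,-178,70,0,0,0],[96,-178,70,0,0,0]]])

```text
time: 2.02
tool_pos: [614.7, 129.1, 150.4]
tool_rot: [-0.0, 1.0, 0.021, -0.001]
force: [-0.3, 0.0, 0.1]
opening: 0.5
gripper_force: 0.0
```

```bash
python3 - <<'E'
from h import *
goto(618,129,150)
cv2.imwrite('pics/w1.png',r.camera('wrist')[:,:,::-1])
E
```

```text
t 2.02 pos [614.7 129.1 150.4] F [-0.34  0.02  0.14] open 0.5
inc [3.3 0.3 0.4] [-0.001  0.003  0.003]
```

View pics/w1.png

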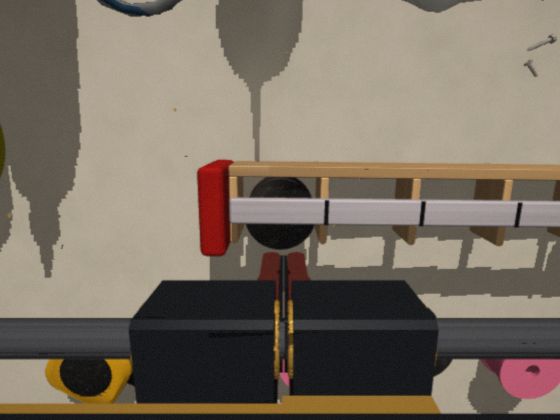

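The wrist view shows the rail at row 212 with dark lines at columns 326, 422 and 517. The red post is at (213,208), and spool_a is under the rail at (281,213).

```bash
cat >> h.py <<'E'
def wworld(px,z,s=None):
    s=s or r.get_state(); m=r.camera_model('wrist');T=m['tool_from_camera']
    R=Ro.from_quat(s['tool_rot'],scalar_first=True).as_matrix()
    d=R@T[:3,:3]@np.linalg.inv(m['camera_matrix'])@[px[0],px[1],1.]; c=R@T[:3,3]+s['tool_pos']
    return c+d*(z-c[2])/d[2]
E
python3 - <<'E'
from h import *
W=np.array([wworld(p,58) for p in((326,211.5),(422,213),(517.5,214.5))]);print(W.round(1))
print('yaw',-np.polyfit(W[:,1],W[:,0],1)[0])
for p in((422,200),(422,225)):print(wworld(p,58).round(1))
print('red',wworld((201,166),66).round(1),wworld((233,166),66).round(1),wworld((201,250),66).round(1))
E
```

```text
[[624.2  98.8  58. ]
 [625.7  32.7  58. ]
 [627.3 -33.2  58. ]]
yaw 0.023878040301489177
[634.8  33.8  58. ]
[617.3  31.6  58. ]
red [652.7 182.6  66. ] [653.6 161.9  66. ] [595.6 183.3  66. ]
```

Request:
carry_out(increments=[[[9,-2,30,0,0,0.01],[9,-2,60,0,0,0.01],[9,-2,80,0,0,0.01],[9,-2,88,0,0,0.01],[9,-2,88,0,0,0.01]]])

```text
time: 2.7
tool_pos: [623.7, 127.8, 64.9]
tool_rot: [0.0, 1.0, 0.014, -0.0]
force: [-0.8, -0.0, 0.1]
opening: 0.4
gripper_force: 0.0
```

```bash
python3 -c "
from h import *
goto(623.5,131.5,58,0.03)"
```

```text
t 2.7 pos [623.7 127.8  64.9] F [-0.77 -0.04  0.15] open 0.4
inc [-0.1 -3.7  6.9] [ 0.     0.    -0.002]
```

Request:
carry_out(increments=[[[0,-3,2,0,0,0],[0,-3,4,0,0,0],[0,-3,5,0,0,0],[0,-3,6,0,0,0],[0,-3,6,0,0,0]]])

```text
time: 3.32
tool_pos: [623.7, 131.7, 58.6]
tool_rot: [-0.0, 1.0, 0.014, -0.0]
force: [0.5, 0.1, 0.6]
opening: 0.3
gripper_force: 0.0
```

Request:
carry_out(increments=[[[0,0,0.5,0,0,0],[0,0,1,0,0,0],[0,0,1.5,0,0,0],[0,0,1.5,0,0,0],[0,0,1.5,0,0,0]]])

```text
time: 3.95
tool_pos: [623.8, 131.7, 57.3]
tool_rot: [-0.0, 1.0, 0.014, 0.0]
force: [-0.8, 0.8, 1.1]
opening: 0.2
gripper_force: 0.6
```

Request:
carry_out(increments=[[[0,0,0.5,0,0,0],[0,0,1,0,0,0],[0,0,1,0,0,0],[0,0,1,0,0,0],[0,0,1,0,0,0]]])

```text
time: 4.58
tool_pos: [623.8, 131.6, 56.2]
tool_rot: [-0.0, 1.0, 0.014, 0.0]
force: [0.2, -1.0, 2.2]
opening: 0.4
gripper_force: 0.8
```

```bash
python3 -c "
from h import *
goto(626.5,0,56.5,0.03)"
```

```text
t 4.58 pos [623.8 131.6  56.2] F [ 0.17 -0.97  2.16] open 0.4
inc [ -1.1 131.7  -0.3] [-0.    -0.    -0.001]
```

Request:
carry_out(increments=[[[0,6,0,0,0,0],[0,14,0,0,0,0],[0,22,0,0,0,0],[0,30,0,0,0,0],[0,38,0,0,0,0]]])

```text
time: 5.2
tool_pos: [624.9, 92.9, 56.2]
tool_rot: [-0.0, 1.0, 0.014, 0.0]
force: [0.8, 2.2, 1.1]
opening: 0.5
gripper_force: 0.8
```

Request:
carry_out(increments=[[[0,8,0,0,0,0],[0,16,0,0,0,0],[0,24,0,0,0,0],[0,32,0,0,0,0],[0,40,0,0,0,0]]])

```text
time: 5.82
tool_pos: [626.0, 53.2, 56.2]
tool_rot: [-0.0, 1.0, 0.014, -0.0]
force: [0.3, 1.3, 1.7]
opening: 0.8
gripper_force: 0.8
```

```bash
python3 -c "
from h import *
goto(626.5,0,56.5,0.03)"
```

```text
t 5.83 pos [626.   53.2  56.2] F [0.31 1.35 1.66] open 0.8
inc [-1.1 53.2 -0.3] [-0.     0.    -0.001]
```

Request:
carry_out(increments=[[[0,8,0,0,0,0],[0,16,0,0,0,0],[0,24,0,0,0,0],[0,32,0,0,0,0],[0,40,0,0,0,0]]])

```text
time: 6.45
tool_pos: [627.2, 13.1, 56.2]
tool_rot: [-0.0, 1.0, 0.014, -0.0]
force: [-0.4, 1.4, 1.0]
opening: 0.5
gripper_force: 0.8
```

Request:
carry_out(increments=[[[0,6,0,0,0,0],[0,11,0,0,0,0],[0,13,0,0,0,0],[0,13,0,0,0,0],[0,13,0,0,0,0]]])

```text
time: 7.08
tool_pos: [627.5, 0.4, 56.2]
tool_rot: [0.0, 1.0, 0.015, -0.0]
force: [-0.5, -0.9, 2.2]
opening: 0.4
gripper_force: 0.8
```

Request:
carry_out(increments=[[[0,0,0,0,0,0],[0,0,0,0,0,0],[0,0,0,0,0,0],[0,0,0,0,0,0],[0,0,0,0,0,0]]])

```text
time: 7.7
tool_pos: [627.6, 0.7, 56.2]
tool_rot: [-0.0, 1.0, 0.014, 0.0]
force: [0.8, -0.9, 2.0]
opening: 0.5
gripper_force: 0.8
```

Request:
carry_out(increments=[[[0,0,-10,0,0,0],[0,0,-30,0,0,0],[-40,0,-55,0,0,0],[-90,0,-75,0,0,0],[-140,0,-80,0,0,0]]])

```text
time: 8.32
tool_pos: [487.2, -3.2, 137.8]
tool_rot: [-0.0, 1.0, 0.014, 0.001]
force: [0.4, 0.8, 0.3]
opening: 0.1
gripper_force: 0.0
```

Request:
carry_out(increments=[[[-40,0,0,0,0,0],[-50,0,0,0,0,0],[-50,0,0,0,0,0],[-50,0,0,0,0,0],[-50,0,0,0,0,0]]])

```text
time: 8.95
tool_pos: [439.2, -4.9, 136.2]
tool_rot: [-0.0, 1.0, 0.014, 0.0]
force: [-1.0, -0.4, -0.2]
opening: 0.4
gripper_force: 0.0
```

```bash
python3 - <<'E'
from h import *
goto(450,0,136,0.03)
cv2.imwrite('pics/w2.png',r.camera('wrist')[:,:,::-1])
E
```

```text
t 8.95 pos [439.2  -4.9 136.2] F [-1.02 -0.38 -0.16] open 0.4
inc [11.  -4.6  0.2] [-0.    -0.001 -0.001]
```

View pics/w2.png

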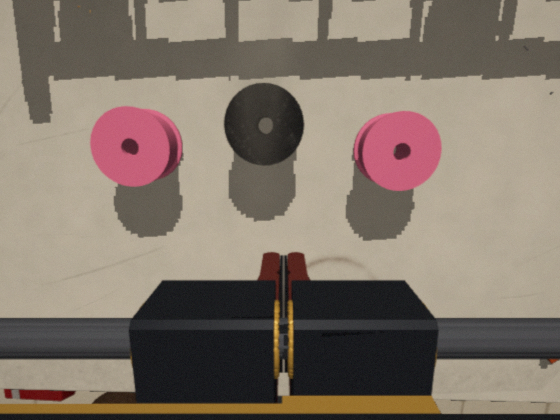

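The wrist view shows the loose spool's top at (264,124), pink ones at (130,146) and (402,150), and the path to the rack clear.

```bash
python3 - <<'E'
from h import *
S=wworld((264,124.5),35);print('spool',S.round(1),'edges',wworld((224.5,124.5),35).round(1),wworld((303.5,124.5),35).round(1))
print('pink',wworld((130,146),35).round(1),wworld((402,150),35).round(1))
a=0.028;u=np.array([np.cos(a),np.sin(a)]);v=np.array([-u[1],u[0]])
g=np.array([626.5,-.3]);m=g-28*u
d=S[:2]-m;print('mouth',m,'home',m+23*u,'spool in rack frame (rel gap3)',d@u,d@v)
goto(S[0]-60,S[1],25,np.arctan2(*(m-12*u-S[:2])[::-1]));print(np.arctan2(*(m-12*u-S[:2])[::-1]))
E
```

```text
spool [505.4  10.2  35. ] edges [504.6  36.7  35. ] [506.1 -16.2  35. ]
pink [488.7 101.1  35. ] [491.1 -84.   35. ]
mouth [598.51097528  -1.08389756] home [ 6.21501960e+02 -4.39981707e-01] spool in rack frame (rel gap3) -92.79553450189391 13.936644139895849
t 9.0 pos [438.8  -4.9 136.1] F [-0.39  0.27  0.11] open 0.2
inc [  6.9 -14.9 111.1] [-0.    -0.     0.172]
-0.14281189047717094
```

Request:
carry_out(increments=[[[4,-14,25,0,0,0.09],[7,-24,50,0,0,0.172],[7,-24,80,0,0,0.172],[7,-24,105,0,0,0.172],[7,-24,111,0,0,0.172]]])

```text
time: 9.62
tool_pos: [443.3, 19.6, 23.8]
tool_rot: [-0.0, 0.997, -0.071, -0.001]
force: [-0.6, -0.3, -0.4]
opening: 0.3
gripper_force: 0.0
```

Request:
carry_out(increments=[[[0,0,8,0,0,0],[0,0,16,0,0,0],[0,0,21,0,0,0],[0,0,21,0,0,0],[0,0,21,0,0,0]]])

```text
time: 10.25
tool_pos: [444.1, 19.4, 4.4]
tool_rot: [-0.0, 0.997, -0.072, 0.0]
force: [-0.3, -0.9, -0.7]
opening: 0.1
gripper_force: 0.0
```

```bash
python3 -c "
from h import *
goto(505.4-36,10.2+5.1,3,-0.142)"
```

```text
t 10.25 pos [444.1  19.4   4.4] F [-0.29 -0.88 -0.71] open 0.1
inc [25.6  0.4  1.4] [-0.    -0.    -0.001]
```

Request:
carry_out(increments=[[[5,0,0,0,0,0],[11,0,0,0,0,0],[17,0,0,0,0,0],[22,0,0,0,0,0],[27,0,0,0,0,0]]])

```text
time: 10.88
tool_pos: [470.6, 15.6, 4.1]
tool_rot: [-0.0, 0.997, -0.072, -0.0]
force: [-3.0, -0.1, 1.0]
opening: 0.1
gripper_force: 1.0
```

Request:
carry_out(increments=[[[5,0,0,0,0,0],[11,0,0,0,0,0],[17,0,0,0,0,0],[23,0,0,0,0,0],[28,0,0,0,0,0]]])

```text
time: 11.5
tool_pos: [499.1, 11.5, 4.2]
tool_rot: [-0.0, 0.997, -0.072, 0.0]
force: [-2.3, 0.2, -0.5]
opening: 0.7
gripper_force: 0.7
```

Request:
carry_out(increments=[[[4,0,0,0,0,0],[8,0,0,0,0,0],[10,0,0,0,0,0],[10,0,0,0,0,0],[10,0,0,0,0,0]]])

```text
time: 12.12
tool_pos: [508.6, 10.1, 4.3]
tool_rot: [-0.0, 0.997, -0.072, 0.0]
force: [-0.2, 0.2, -0.3]
opening: 0.2
gripper_force: 0.2
```

```bash
python3 - <<'E'
from h import *
goto(505.4-36,10.2+5.1,3,-0.142)
cv2.imwrite('pics/w3.png',r.camera('wrist')[:,:,::-1])
E
```

```text
t 12.12 pos [508.6  10.1   4.3] F [-0.18  0.18 -0.28] open 0.2
inc [-39.5   0.5   1.2] [-0.    -0.001 -0.001]
```

View pics/w3.png

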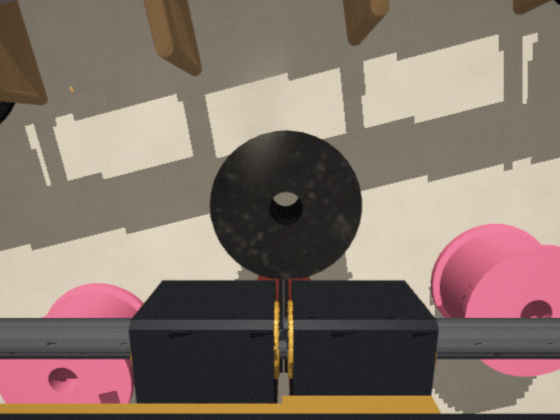

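The spool, upright, has its top at (286,205). The two dividers of gap 3 have their front ends near (185,65) and (365,35), with the gap between them ahead.

```bash
python3 - <<'E'
from h import *
S=wworld((286,205),35);print('spool',S.round(1), wworld((211,204),35).round(1),wworld((361,204),35).round(1))
s=r.get_state();m=r.camera_model('wrist');T=m['tool_from_camera'];R=Ro.from_quat(s['tool_rot'],scalar_first=True).as_matrix()
def wp(X):
    c=T[:3,:3].T@(R.T@(np.array(X)-s['tool_pos'])-T[:3,3]);p=m['camera_matrix']@c;return (p[:2]/p[2]).round(0)
a=0.028;u=np.array([np.cos(a),np.sin(a)]);v=np.array([-u[1],u[0]]);M=np.array([598.5,-1.1])
for y in(33,-33):
  for z in(0,42): print(y,z,wp([*(M+y*v),z]))
d=S[:2]-M;print('rack rel',d@u,d@v)
E
```

```text
spool [546.2   3.9  35. ] [550.4  29.9  35. ] [542.8 -22.2  35. ]
33 0 [200.  77.]
33 42 [171.  58.]
-33 0 [360.  47.]
-33 42 [388.  17.]
rack rel -52.1035818368967 6.467518670717941
```

Request:
carry_out(increments=[[[4,0,0,0,0,0],[9,0,0,0,0,0],[14,0,0,0,0,0],[19,0,0,0,0,0],[24,0,0,0,0,0]]])

```text
time: 12.8
tool_pos: [532.4, 6.7, 4.1]
tool_rot: [-0.0, 0.997, -0.072, -0.0]
force: [-2.1, 0.3, 0.4]
opening: 0.2
gripper_force: 1.0
```

Request:
carry_out(increments=[[[4,0,0,0,0,0],[8,0,0,0,0,0],[11,0,0,0,0,0],[13,0,0,0,0,0],[13,0,0,0,0,0]]])

```text
time: 13.42
tool_pos: [545.3, 4.8, 4.2]
tool_rot: [-0.0, 0.997, -0.072, 0.0]
force: [-1.6, -0.1, 0.8]
opening: 0.7
gripper_force: 0.4
```

Request:
carry_out(increments=[[[-4,0,0,0,0,0],[-10,0,0,0,0,0],[-10,0,0,0,0,-0.08],[-10,0,0,0,0,-0.17],[-10,0,0,0,0,-0.17]]])

```text
time: 14.05
tool_pos: [534.7, 6.3, 4.3]
tool_rot: [-0.0, 1.0, 0.013, 0.0]
force: [0.5, -0.2, -0.0]
opening: 0.4
gripper_force: 0.0
```

```bash
python3 - <<'E'
from h import *
goto(540,-2.8,3,0.028)
cv2.imwrite('pics/w4.png',r.camera('wrist')[:,:,::-1])
E
```

```text
t 14.05 pos [534.7   6.3   4.3] F [ 0.46 -0.17 -0.03] open 0.4
inc [5.  9.3 1.3] [-0.    -0.    -0.002]
```

View pics/w4.png

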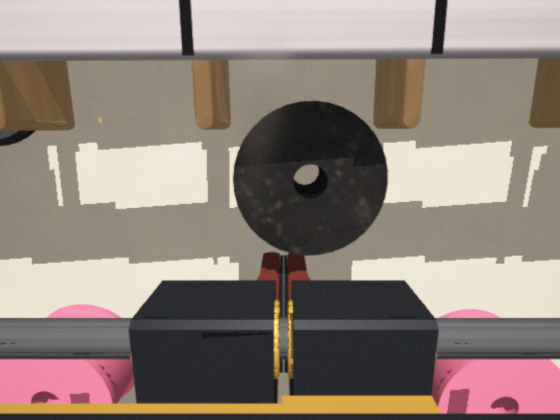

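The spool's top is at (310,178). The dividers' feet are at columns 212 and 397 and the rail lines at 186 and 440, so the spool is centred on gap 3. The tool must shift toward −y before pushing.

```bash
python3 - <<'E'
from h import *
S=wworld((310.3,178),35);print(S.round(1));A=wworld((186.5,30),58);B=wworld((439.5,30),58);print(A,B,(A+B)/2)
print(wworld((212,127),0),wworld((397,127),0))
a=0.028;u=np.array([np.cos(a),np.sin(a)]);v=np.array([-u[1],u[0]]);M=np.array([598.5,-1.1]);d=S[:2]-M;print(d@u,d@v,((A+B)/2)[:2]@v-M@v)
P=S[:2]-45*u;goto(P[0],P[1],4,a)
P=M+(23-37)*u;goto(P[0],P[1],4,a)
E
```

```text
[582.7  -1.5  35. ]
[623.31342437  33.93212206  58.        ] [624.85401403 -31.7509859   58.        ] [624.0837192    1.09056808  58.        ]
[598.98632665  38.41791446   0.        ] [600.82728352 -39.95562615   0.        ]
-15.775965826376451 0.04651887289987981 1.4734588963310706
t 14.1 pos [534.8   6.3   4.2] F [-0.04  0.24  0.15] open 0.5
inc [2.7 9.1 0.2] [-0.    -0.    -0.003]
t 14.1 pos [534.8   6.3   4.2] F [-0.04  0.24  0.15] open 0.5
inc [49.5  9.   0.2] [-0.    -0.    -0.003]
```

Request:
carry_out(increments=[[[0,4,0,0,0,0],[0,8.5,0,0,0,0],[4,8.5,0,0,0,0],[8,8.5,0,0,0,0],[12,8.5,0,0,0,0]]])

```text
time: 14.72
tool_pos: [546.8, -1.8, 4.1]
tool_rot: [-0.0, 1.0, 0.013, -0.001]
force: [-2.5, -0.9, 2.9]
opening: 0.4
gripper_force: 1.4
```

Request:
carry_out(increments=[[[4,0,0,0,0,0],[8,0,0,0,0,0],[12,0,0,0,0,0],[16,0,0,0,0,0],[20,0,0,0,0,0]]])

```text
time: 15.35
tool_pos: [567.6, -1.3, 4.2]
tool_rot: [-0.0, 1.0, 0.013, 0.0]
force: [-1.9, -0.3, 1.1]
opening: 0.5
gripper_force: 0.9
```

Request:
carry_out(increments=[[[3,0,0,0,0,0],[6,0,0,0,0,0],[9,0,0,0,0,0],[12,0,0,0,0,0],[14,0,0,0,0,0]]])

```text
time: 15.98
tool_pos: [581.5, -1.0, 4.2]
tool_rot: [-0.0, 1.0, 0.013, 0.0]
force: [-1.7, -0.5, 0.8]
opening: 0.9
gripper_force: 0.8
```

Only sliding friction so far. I'll creep forward until the force rises.

Request:
carry_out(increments=[[[0.5,0,0,0,0,0],[1,0,0,0,0,0],[1.5,0,0,0,0,0],[2,0,0,0,0,0],[2.5,0,0,0,0,0]]])

```text
time: 16.6
tool_pos: [583.7, -0.9, 4.2]
tool_rot: [-0.0, 1.0, 0.013, -0.0]
force: [-2.6, 0.5, -0.5]
opening: 0.4
gripper_force: 0.8
```

Request:
carry_out(increments=[[[0.3,0,0,0,0,0],[0.6,0,0,0,0,0],[0.9,0,0,0,0,0],[1.2,0,0,0,0,0],[1.5,0,0,0,0,0]]])

```text
time: 17.23
tool_pos: [585.2, -0.9, 4.2]
tool_rot: [-0.0, 1.0, 0.013, -0.0]
force: [-2.2, 0.1, 0.9]
opening: 0.5
gripper_force: 0.8
```

Request:
carry_out(increments=[[[0.3,0,0,0,0,0],[0.6,0,0,0,0,0],[0.9,0,0,0,0,0],[1.2,0,0,0,0,0],[1.5,0,0,0,0,0]]])

```text
time: 17.85
tool_pos: [585.9, -0.8, 4.0]
tool_rot: [-0.0, 1.0, 0.013, -0.001]
force: [-5.6, -0.6, 1.9]
opening: 0.6
gripper_force: 2.5
```

Request:
carry_out(increments=[[[0.3,0,0,0,0,0],[0.6,0,0,0,0,0],[0.8,0,0,0,0,0],[0.8,0,0,0,0,0],[0.8,0,0,0,0,0]]])

```text
time: 18.48
tool_pos: [586.0, -0.8, 4.0]
tool_rot: [-0.0, 1.0, 0.013, -0.001]
force: [-6.7, -1.1, 3.1]
opening: 0.8
gripper_force: 3.2
```

```bash
python3 - <<'E'
from h import *
goto(585,0,3,0.028)
cv2.imwrite('pics/w5.png',r.camera('wrist')[:,:,::-1])
E
```

```text
t 18.48 pos [586.   -0.8   4. ] F [-6.72 -1.05  3.09] open 0.8
inc [-1.  -0.8  1. ] [-0.     0.003 -0.001]
```

View pics/w5.png

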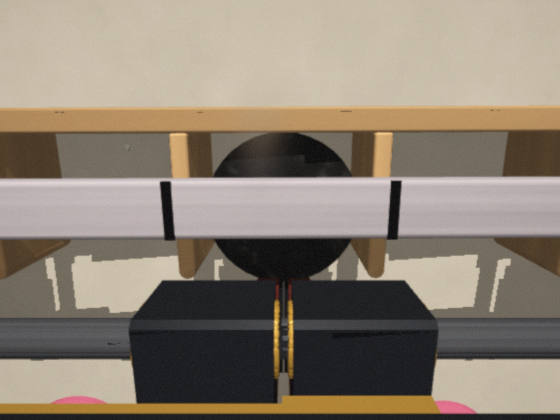

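The spool stands centred in gap 3 with its rear edge (row 132) against the back wall, and the force is steady at about 6.7 N, so it's home. Now I'll back straight off and rise.

Request:
carry_out(increments=[[[-3,0,0,0,0,0],[-10,0,0,0,0,0],[-25,0,0,0,0,0],[-45,0,0,0,0,0],[-60,0,-5,0,0,0]]])

```text
time: 19.15
tool_pos: [525.6, -2.3, 9.1]
tool_rot: [-0.0, 1.0, 0.013, -0.001]
force: [-0.3, -0.5, 0.3]
opening: 0.2
gripper_force: 0.0
```

Request:
carry_out(increments=[[[0,0,-30,0,0,0],[0,0,-70,0,0,0],[0,0,-120,0,0,0],[-40,0,-170,0,0,0],[-80,0,-200,0,0,0]]])

```text
time: 19.77
tool_pos: [447.5, -4.8, 211.6]
tool_rot: [0.0, 1.0, 0.013, 0.002]
force: [0.0, -0.3, 0.4]
opening: 0.6
gripper_force: 0.0
```

Request:
carry_out(increments=[[[-10,50,0,0,0,0],[-20,100,0,0,0,0],[-30,150,0,0,0,0],[-40,200,0,0,0,0],[-40,200,0,0,0,0]]])

```text
time: 20.4
tool_pos: [412.4, -208.6, 209.6]
tool_rot: [0.001, 1.0, 0.011, 0.001]
force: [-0.4, 0.9, 0.4]
opening: 0.4
gripper_force: 0.0
```

```bash
python3 - <<'E'
from h import *
goto(585,0,3,0.028)
crop('scene',220,160,200,140,4,'pics/c2.png')
E
```

```text
t 20.4 pos [ 412.4 -208.6  209.6] F [-0.37  0.87  0.43] open 0.4
inc [ 176.9 -205.   206.4] [ 0.002 -0.001 -0.006]
```

View pics/c2.png

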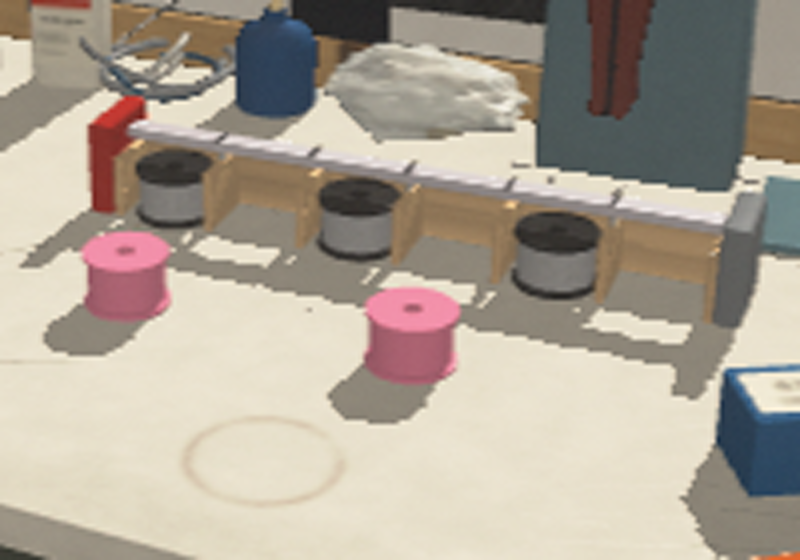

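The spool stands upright in the third gap from red, at crop (358,218). The other spools are unmoved and the arm is clear.

```bash
python3 -c "
from plant import r
print(r.job_done())"
```

```text
the job is handed in; nothing more can be done
None
```

The job is handed in: the shut fingertip ran along the rail from the first gap to the third, and the loose spool now stands upright against the back of that third gap, with the arm clear after about 20 s of the 64 s allowed.

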